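# Set out the staining bottles by height

## Robot

A 6-joint arm with a two-finger parallel gripper is mounted at the origin on a cart in front of the work surface, level with it; the furniture and walls round the work are solid. World frame = base frame: x ahead of the robot, y to its left, z up, the work surface at z = 0. Lengths are in m, angles in rad, forces in N, time in s.
With the tool pointing down it reaches from about 0.375 to 0.975 m from the base axis. Payload 3.8 kg.
Tool frame: the origin (TCP) lies midway between the tips of the shut fingers; the grasp point (between the pads) lies 19 mm behind it; z points along the fingers, y is the line along which they close (so a half turn about z gives the same grasp; the last joint's range is limited). The gripper opens to 88 mm and grips with 3 to 60 N. Pads are 18 mm wide; open, the fingers measure 123 mm over their backs; the gripper's body (75 mm by 187 mm) begins 45 mm behind the grasp point.
Start: joints at [1.268, 0.264, 1.604, -0, 1.274, -0.037], TCP at [0.177, 0.651, 0.239] pointing down, gripper open.
Joint ranges: [-2.63, 2.63], [-0.94, 2.18], [0.31, 2.57], [-1.31, 4.45], [0, 2.66], [-2.55, 2.55]. Speed limits (rad/s): [2.57, 2.57, 3.14, 3.14, 3.14, 3.14].

## Interface

Orientations are given as [roll, pitch, yaw] about the fixed x, y, z axes, in that order (R = Rz(yaw) Ry(pitch) Rx(roll)).
In Python, from rig import read_state, grab_frame, camera_model, sign_off, masks_of, pinpoint gives the robot as it stands.
- The arm moves only by the tool send_rows, never from a script. Its argument "plan" is text: rows parted by semicolons, each of 7 numbers parted by spaces: the shift along the tool's x, y, z scaled (see below), then the turn, a rotation vector about the tool's x, y, z scaled (see below), then the closure, from 0 (fully open) to 1 (shut). A call has 1 to 12 rows; each row is the pose to reach, as a shift and turn from the pose commanded when the call began, along the tool's axes at that moment; what a row does not reach only later rows make up. The controller multiplies each number of a shift by 60 cm and each number of a turn by 90 degrees. A row lasts 1/12 s, in which the tool goes at most 41.7 mm and 7.16 degrees, less where a joint would pass 70% of its speed; a pose out of reach is approached as far as the arm can. A call with a number of a shift or a turn outside -1 to 1 is refused whole. A call with a gripper value outside its range is refused whole. The fingers move at their own pace and stop on an object; "force" is the grip in N (left out, the last holds). Time passes only in rows, so rows that repeat a pose let the fingers close. It gives the time, the measured TCP pose, the force, the opening and the grip force at its end, in the units of the state.
- read_state(): the state, without advancing time (a new reading comes with each control period).
- grab_frame(name): name is "scene" or "top" or "wrist"; returns (picture, depth): 480x640x3 uint8, red, green, blue; 480x640 float32, m along the optical axis (not along the pixel's ray), 0 where there is no reading.
- camera_model(name): a dict with "fx", "fy", "cx", "cy" (pixels), "eye" and "rotation" of the camera in the world; the wrist camera has in their place "mount" (4x4, takes a point from camera to tool coordinates, whose origin is the TCP and whose axes are the flange's). Camera axes: x right, y down, z forward; pixel columns grow to the right and rows downward; lengths in m; the calibration is good to about 2 mm. A picture is of the moment at which its call begins: read the wrist's pose just before it. camera_model takes no time and is no camera call.
- sign_off(): hands the job in; it is judged then, once.
Trained networks look in the newest picture that a camera, given by its name, has taken for a name from the list of things; names that differ only in an ending like _2 or _b are one class to them, and where a whole thing is asked for, a point or a joint stands for the part that bears it (a point fixed in the world has none). Each returns a list of dicts, best first, with "p" (0 to 1); they miss things now and then, are a little off and sometimes report something else, mostly with a low value. They report only what shows in the picture. A call takes as long as a camera call. They do not tell look-alikes from the thing itself.
- masks_of(thing, camera): "region" (480x640 bool, what is visible of it) and "box" ([left, top, right, bottom] in pixels, round what is visible of it).
- pinpoint(thing, camera): "uv" ([column, row] in pixels: a listed point, or the origin of a listed thing).
The state is a dict: "t": time; "joint_pos": joint angles; "joint_vel": joint speeds; "tau": joint torques, N m; "tool_pos": TCP position; "tool_rot": TCP orientation; "ft_force": force on the tool from outside, world axes, zero at the start; "ft_torque": the same for the moment, N m; "opening": opening from 0.0 (shut) to 1.0 (fully open); "finger_force": force on a finger pad.
Only numpy, scipy, OpenCV 4.12 (cv2) and the standard library are available. Lean on these libraries where they do the work, as an engineer would, in place of code of your own. Each camera call takes 0.05 s, during which the arm holds its last target. There are 200 camera calls.

## Task

Set out the glass specimen jar and the three screw-capped bottles in order of height along the row of black pads, one in the middle of each pad: the shortest on the pad next to the orange tube rack, each next one taller, the tallest at the far end. Keep them upright, let go of them all, and leave the blue slide box where it is.

Things in the scene. Friction and masses are not known exactly. Their poses are not given: they have to be found in the camera images.
- specimen_jar: open straight-sided clear glass specimen jar with a pale layer on its floor, 44 mm across, 42 mm high, the shortest. Loose, stands upright on the bench near its front edge. Origin: centre of its underside; z points up
- oil_bottle: small round brown bottle with a black screw cap, 28 mm across and 62 mm high in all (body straight-sided up to about 48 mm, cap 16 mm across), second shortest. Loose, stands upright on the bench near its front edge. Origin: centre of its underside; z points up
- stain_bottle: round brown bottle with a blue screw cap, 34 mm across and 74 mm high in all (body straight-sided up to about 57 mm, cap 20 mm across), second tallest. Loose, stands upright on the bench near its front edge. Origin: centre of its underside; z points up
- buffer_bottle: round white bottle with a blue screw cap, 50 mm across and 94 mm high in all (body straight-sided up to about 72 mm, cap 28 mm across), the tallest. Loose, stands upright on the bench near its front edge. Origin: centre of its underside; z points up
- pad_1: the leftmost (+y end) of four alike black round rubber pads, each 66 mm across with a fine grey ring, set about 85 mm apart in one row along a flat pale aluminium strip (92 x 360 mm, 8 mm thick) on the bench. Fixed. Origin: centre of the pad's underside, 8 mm above the bench; the pad is 3 mm thick, so its top is 11 mm above the bench. z up; y runs along the row, x across it
- pad_2: the second from the left of four alike black round rubber pads, each 66 mm across with a fine grey ring, set about 85 mm apart in one row along a flat pale aluminium strip (92 x 360 mm, 8 mm thick) on the bench. Fixed. Origin: centre of the pad's underside, 8 mm above the bench; the pad is 3 mm thick, so its top is 11 mm above the bench. z up; y runs along the row, x across it
- pad_3: the third from the left of four alike black round rubber pads, each 66 mm across with a fine grey ring, set about 85 mm apart in one row along a flat pale aluminium strip (92 x 360 mm, 8 mm thick) on the bench. Fixed. Origin: centre of the pad's underside, 8 mm above the bench; the pad is 3 mm thick, so its top is 11 mm above the bench. z up; y runs along the row, x across it
- pad_4: the rightmost (-y end) of four alike black round rubber pads, each 66 mm across with a fine grey ring, set about 85 mm apart in one row along a flat pale aluminium strip (92 x 360 mm, 8 mm thick) on the bench. Fixed. Origin: centre of the pad's underside, 8 mm above the bench; the pad is 3 mm thick, so its top is 11 mm above the bench. z up; y runs along the row, x across it
- tube_rack: orange plastic rack full of small capped tubes, 56 x 150 mm, 43 mm high, fixed on the bench beside one end of the row of pads (left or right), about 98 mm from the middle of the nearest pad to the rack's middle; a red box of pipette tips (70 x 112 mm, 60 mm high) stands likewise beyond the other end. Origin: centre of its underside
- slide_box: flat blue box for microscope slides, shut, 90 x 98 mm, 36 mm high, loose on the bench at the right; to be left alone. Origin: centre of its underside
Things that resemble listed ones, but are neither listed nor needed, are in the scene too. Leave any purple or yellow look-alike of the buffer_bottle alone. Leave any pink look-alike of the specimen_jar alone.

How it is judged:
At the end, for the whole second after the job is handed in: Counting pads from the one beside the tube rack, the jar, the small brown bottle, the larger brown bottle and the white bottle stand on pads 1, 2, 3 and 4, each upright (within 0.1 rad), resting on its pad with its axis within 13 mm of the pad's centre, and still (((horizontal distance between tube_rack and pad_1 below 0.17 m and (horizontal distance between specimen_jar and pad_1 below 0.013 m and z of specimen_jar in the frame of pad_1 below 0.007 m and angle between specimen_jar's own z axis and vertical below 0.1 rad and linear speed of specimen_jar below 0.02 m/s) and (horizontal distance between oil_bottle and pad_2 below 0.013 m and z of oil_bottle in the frame of pad_2 below 0.007 m and angle between oil_bottle's own z axis and vertical below 0.1 rad and linear speed of oil_bottle below 0.02 m/s) and (horizontal distance between stain_bottle and pad_3 below 0.013 m and z of stain_bottle in the frame of pad_3 below 0.007 m and angle between stain_bottle's own z axis and vertical below 0.1 rad and linear speed of stain_bottle below 0.02 m/s) and (horizontal distance between buffer_bottle and pad_4 below 0.013 m and z of buffer_bottle in the frame of pad_4 below 0.007 m and angle between buffer_bottle's own z axis and vertical below 0.1 rad and linear speed of buffer_bottle below 0.02 m/s)) or (horizontal distance between tube_rack and pad_4 below 0.17 m and (horizontal distance between specimen_jar and pad_4 below 0.013 m and z of specimen_jar in the frame of pad_4 below 0.007 m and angle between specimen_jar's own z axis and vertical below 0.1 rad and linear speed of specimen_jar below 0.02 m/s) and (horizontal distance between oil_bottle and pad_3 below 0.013 m and z of oil_bottle in the frame of pad_3 below 0.007 m and angle between oil_bottle's own z axis and vertical below 0.1 rad and linear speed of oil_bottle below 0.02 m/s) and (horizontal distance between stain_bottle and pad_2 below 0.013 m and z of stain_bottle in the frame of pad_2 below 0.007 m and angle between stain_bottle's own z axis and vertical below 0.1 rad and linear speed of stain_bottle below 0.02 m/s) and (horizontal distance between buffer_bottle and pad_1 below 0.013 m and z of buffer_bottle in the frame of pad_1 below 0.007 m and angle between buffer_bottle's own z axis and vertical below 0.1 rad and linear speed of buffer_bottle below 0.02 m/s)))); the robot touches nothing.
It fails at once if a jar or bottle was tipped over (angle between any of specimen_jar, oil_bottle, stain_bottle, buffer_bottle's own z axis and vertical above 0.6 rad).
It fails at once if the slide box was moved more than 20 mm (distance of slide_box from where it was at the start of the episode above 0.02 m).
It also fails if it takes over 96 s, if anything falls off the work surface, if the arm or the gripper's body presses on something with over 40 N, if the wrist force passes 120 N, or if a joint passes its speed limit or range.

## Working session

There is one attempt and no reset: what is moved stays moved. The work goes in short steps, Python scripts to look and compute and a tool call to move; the robot and the scene stay as the last step left them, time stands still between calls to the robot, and variables do not carry over. Pictures are saved under pics/ and viewed, at most 14 in all, crops included, and the job is handed in when it is done.

Besides the shell and the picture viewer there is one more tool, called after "Emit:" by a JSON object that holds its "api" and its "payload". send_rows: Moves the arm, as the interface text tells. Shifts and turns lie within -1 to 1; 1 stands for 60 cm of shift or 90 degrees of turn. Its arguments: {"type":"object","properties":{"plan":{"type":"string"},"force":{"type":"number"}},"required":["plan"]}

```bash
mkdir -p pics && cat > h.py <<'E'
import numpy as np,cv2
from rig import *
def world(cam,uv,depth):
    m=camera_model(cam);u,v=uv
    p=np.array([(u-m['cx'])/m['fx'],(v-m['cy'])/m['fy'],1])*depth
    return np.array(m['eye'])+np.array(m['rotation'])@p
def onplane(cam,uv,z):
    m=camera_model(cam);u,v=uv
    d=np.array(m['rotation'])@np.array([(u-m['cx'])/m['fx'],(v-m['cy'])/m['fy'],1])
    e=np.array(m['eye']);return e+d*(z-e[2])/d[2]
E
python3 - <<'E'
from h import *
s=read_state();print(s['t'],s['tool_pos'],s['tool_rot'])
for c in['top','scene']:
    im,d=grab_frame(c);cv2.imwrite(f'pics/{c}0.png',im[:,:,::-1]);np.save(c+'_d.npy',d)
    m=camera_model(c);print(c,m['fx'],m['eye'],np.round(m['rotation'],3).tolist())
for t in['specimen_jar','oil_bottle','stain_bottle','buffer_bottle','pad_1','tube_rack','slide_box']:
  for c in ['top','scene']:
    print(t,c,[(np.round(r['box']).astype(int).tolist(),round(r['p'],2)) for r in masks_of(t,c)], [(np.round(r['uv'],1).tolist(),round(r['p'],2),np.round(onplane(c,r['uv'],.008 if 'pad' in t else 0)[:2],3).tolist()) for r in pinpoint(t,c)])
E
```

```text
0.0 [0.17708799 0.65059169 0.23738559] [-3.13932042e+00 -1.09536791e-04  2.87577481e+00]
top 512.2052053871724 [ 0.42365497 -0.08307878  1.20354772] [-3.065, -0.016, -1.562]
scene 600.400098515179 [ 0.0264074  -0.85305782  0.96125646] [-2.362, 0.014, -0.571]Traceback (most recent call last):
  File "<stdin>", line 8, in <module>
  File "h.py", line 10, in onplane
    e=np.array(m['eye']);return e+d*(z-e[2])/d[2]
                                             ~^^^
IndexError: invalid index to scalar variable.
```

```bash
cat > h.py <<'E'
import numpy as np,cv2
from rig import *
from scipy.spatial.transform import Rotation as R
def ray(cam,uv):
    m=camera_model(cam);u,v=uv
    return np.array(m['eye']),R.from_euler('xyz',m['rotation']).as_matrix()@np.array([(u-m['cx'])/m['fx'],(v-m['cy'])/m['fy'],1])
def world(cam,uv,depth):
    e,d=ray(cam,uv);return e+d*depth
def onplane(cam,uv,z):
    e,d=ray(cam,uv);return e+d*(z-e[2])/d[2]
E
python3 - <<'E'
from h import *
for c in['top','scene']:
    im,d=grab_frame(c);cv2.imwrite(f'pics/{c}0.png',im[:,:,::-1]);np.save(c+'_d.npy',d)
for t in['specimen_jar','oil_bottle','stain_bottle','buffer_bottle','pad_1','tube_rack','slide_box']:
  for c in ['top','scene']:
    print(t,c,[(np.round(r['box']).astype(int).tolist(),round(r['p'],2)) for r in masks_of(t,c)], [(np.round(r['uv'],1).tolist(),round(r['p'],2),np.round(onplane(c,r['uv'],.008 if 'pad' in t else 0)[:2],3).tolist()) for r in pinpoint(t,c)])
E
```

```text
specimen_jar top [([341, 262, 361, 282], 0.65), ([377, 250, 400, 271], 0.62)] [([348.3, 269.8], 0.79, [0.435, -0.172]), ([386.5, 260.6], 0.76, [0.457, -0.262])]
specimen_jar scene [([306, 272, 328, 303], 0.66), ([358, 244, 434, 298], 0.37)] [([318.3, 293.3], 0.94, [0.434, -0.181]), ([352.6, 317.0], 0.58, [0.458, -0.269])]
oil_bottle top [([190, 268, 200, 281], 0.56), ([291, 261, 310, 278], 0.16)] [([198.2, 273.0], 0.42, [0.424, 0.179]), ([349.9, 269.8], 0.41, [0.435, -0.176]), ([250.0, 270.8], 0.26, [0.43, 0.058])]
oil_bottle scene [([228, 172, 238, 200], 0.75)] [([235.5, 197.6], 0.57, [0.426, 0.18])]
stain_bottle top [([239, 266, 252, 282], 0.7), ([289, 261, 314, 280], 0.48)] [([249.8, 269.6], 0.51, [0.433, 0.059])]
stain_bottle scene [([247, 201, 265, 231], 0.87)] [([254.6, 226.4], 0.66, [0.418, 0.066])]
buffer_bottle top [([315, 303, 338, 329], 0.87), ([291, 259, 311, 277], 0.72), ([348, 303, 374, 324], 0.62)] [([325.7, 314.6], 0.95, [0.33, -0.12]), ([358.6, 314.1], 0.88, [0.332, -0.197]), ([301.2, 271.5], 0.77, [0.43, -0.062])]
buffer_bottle scene [([267, 285, 295, 330], 0.91), (
[... 366 characters left out ...]
0], 0.91, [0.621, -0.055]), ([333.8, 194.1], 0.7, [0.613, -0.137]), ([263.2, 188.4], 0.64, [0.624, 0.03])]
pad_1 scene [([361, 234, 388, 254], 0.94), ([310, 167, 334, 186], 0.92), ([325, 188, 352, 207], 0.83), ([343, 210, 372, 230], 0.81)] [([358.9, 217.4], 0.82, [0.629, -0.048]), ([320.4, 175.7], 0.79, [0.636, 0.127]), ([377.0, 244.7], 0.74, [0.612, -0.141])]
tube_rack top [([363, 168, 395, 237], 0.88)] []
tube_rack scene [([360, 243, 432, 296], 0.8)] [([394.8, 276.5], 0.92, [0.593, -0.231])]
slide_box top [([425, 227, 472, 265], 0.72)] [([444.6, 246.4], 0.73, [0.492, -0.4])]
slide_box scene [([375, 319, 445, 384], 0.66), ([226, 175, 240, 200], 0.64)] [([408.1, 355.5], 0.62, [0.494, -0.4])]
```

View pics/top0.png

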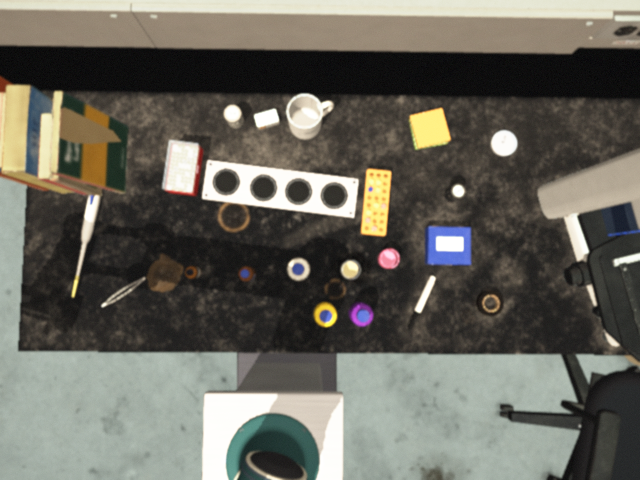

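View pics/scene0.png

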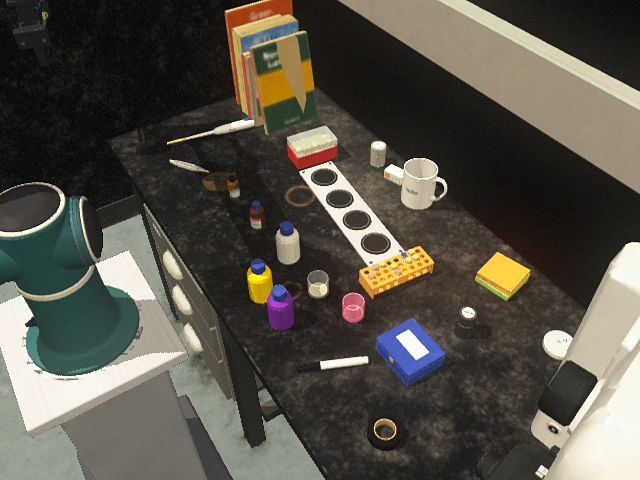

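```bash
python3 - <<'E'
from h import *
T=cv2.imread('pics/top0.png');S=cv2.imread('pics/scene0.png')
# pads
for c,I,lo in(('top',T,[(223,182),(263,187),(298,191),(334,194)]),('scene',S,[(322,177),(339,198),(357,220),(376,244)])):
    g=cv2.cvtColor(I,6); n,l,st,ce=cv2.connectedComponentsWithStats((g<110).astype('uint8'))
    for u,v in lo:
        k=l[v,u]; m=(l==k).astype('uint8');cs,_=cv2.findContours(m,0,1)
        e=cv2.fitEllipse(max(cs,key=len)) ;print(c,'pad',st[k][4],np.round(e[0],1),np.round(e[1],1),np.round(onplane(c,e[0],.011),4))
H=dict(oil_bottle=.062,stain_bottle=.074,buffer_bottle=.094,specimen_jar=.042)
box={'top':dict(oil_bottle=(182,262,202,282),stain_bottle=(236,262,256,284),buffer_bottle=(285,255,313,282),specimen_jar=(337,257,363,284)),
 'scene':dict(oil_bottle=(224,172,244,203),stain_bottle=(245,199,268,233),buffer_bottle=(272,218,303,266),specimen_jar=(303,267,331,302))}
for c in box:
  d=np.load(c+'_d.npy')
  for t,b in box[c].items():
    P=np.array([world(c,(u,v),d[v,u]) for v in range(b[1],b[3]) for u in range(b[0],b[2]) if d[v,u]>0])
    q=P[P[:,2]>H[t]-.008] ; a=P[P[:,2]>.012]
    print(c,t,len(P),len(q),np.round(P[:,2].max(),3),'cap',np.round(q.mean(0),4) if len(q) else '', 'bbox',np.round(a.min(0)[:2],3),np.round(a.max(0)[:2],3))
a=cv2.resize(T[225:345,160:420],None,fx=3,fy=3,interpolation=2);cv2.imwrite('pics/crop.png',a)
a=cv2.resize(S[160:340,215:445],None,fx=3,fy=3,interpolation=2);cv2.imwrite('pics/crop2.png',a)
print({k:np.round(v,4) for k,v in camera_model('wrist').items()})
E
```

```text
top pad 440 [226.  181.5] [22.7 23.1] [0.6391 0.1168 0.011 ]
top pad 424 [263.  187.4] [22.1 22.7] [0.626 0.03  0.011]
top pad 414 [298.  191.2] [21.8 22.4] [ 0.618  -0.0523  0.011 ]
top pad 430 [333.8 194.9] [22.1 23. ] [ 0.6102 -0.1364  0.011 ]
scene pad 334 [323.7 177.1] [16.  25.4] [0.6384 0.1153 0.011 ]
scene pad 372 [339.3 198.8] [17.  26.7] [0.6257 0.0274 0.011 ]
scene pad 404 [356.5 220. ] [18.3 27.9] [ 0.6178 -0.0547  0.011 ]
scene pad 460 [375.2 243.5] [19.5 29.3] [ 0.6093 -0.1384  0.011 ]
top oil_bottle 398 42 0.066 cap [0.4258 0.1855 0.0611] bbox [0.413 0.171] [0.438 0.199]
top stain_bottle 437 58 0.076 cap [0.4232 0.0615 0.0721] bbox [0.407 0.044] [0.439 0.077]
top buffer_bottle 752 130 0.101 cap [ 0.4345 -0.0558  0.0934] bbox [ 0.411 -0.08 ] [ 0.457 -0.031]
top specimen_jar 700 81 0.045 cap [ 0.4347 -0.1754  0.0403] bbox [ 0.414 -0.196] [ 0.457 -0.153]
scene oil_bottle 617 39 0.067 cap [0.426  0.1831 0.0611] bbox [0.412 0.167] [0.439 0.195]Traceback (most recent call last):
  File "<stdin>", line 15, in <module>
  File "h.py", line 8, in world
    e,d=ray(cam,uv);return e+d*depth
        ~~~^^^^^^^^
  File "h.py", line 5, in ray
    m=camera_model(cam);u,v=uv
ValueError: time passes only in moves, steps and waits
```

```bash
cat > go.py <<'E'
import sys
from h import *
def go(*wps):
    s=read_state();p=np.array(s['tool_pos']);Rt=R.from_euler('xyz',s['tool_rot'])
    print('at',np.round(p,4),'theta',round(np.degrees(s['tool_rot'][2])-90,1),'open',round(s['opening'],3),'t',s['t'])
    for x,y,z,th in wps:   # th: closing-line direction, deg
        G=R.from_euler('xyz',[np.pi,0,np.radians(th+90)])
        sh=Rt.inv().apply(np.array([x,y,z])-p)/.6; rv=(Rt.inv()*G).as_rotvec()/(np.pi/2)
        print(np.round(sh,4),np.round(rv,3),'rows>=',round(max(np.linalg.norm(sh)*.6/.0417,np.linalg.norm(rv)*90/7.16),1))
if __name__=='__main__': go(*[tuple(map(float,a.split(','))) for a in sys.argv[1:]])
E
python3 - <<'E'
import cv2
S=cv2.imread('pics/scene0.png')
a=cv2.resize(S[160:340,215:445],None,fx=3,fy=3,interpolation=2);cv2.imwrite('pics/crop2.png',a)
E
python3 go.py .5,.2,.24,60 .435,-.1755,.24,53
```

```text
at [0.1773 0.6513 0.2387] theta 74.8 open 1.006 t 1.7
[-0.7165 -0.5844 -0.0021] [0.    0.    0.164] rows>= 13.3
[-0.7764 -1.2167 -0.0021] [0.    0.    0.242] rows>= 20.8
```

View pics/crop2.png

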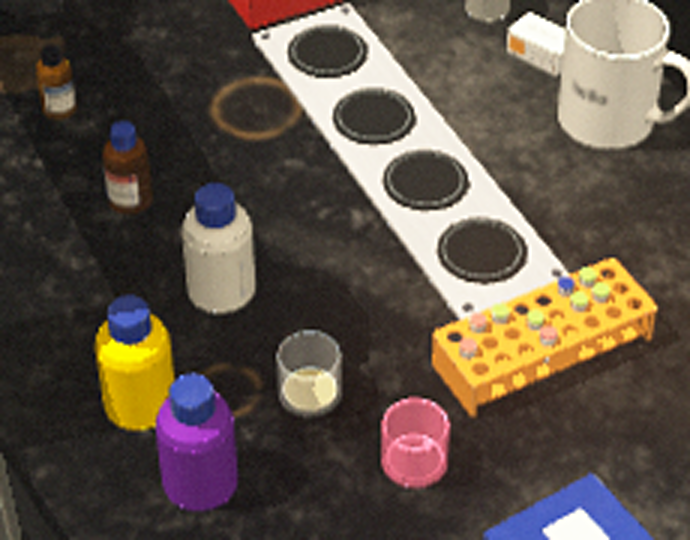

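Scene view: the clear jar is at (318,285) and its pink look-alike at (353,307). The white bottle is at (288,243), with look-alikes in yellow (260,282) and purple (280,307). The stain bottle (blue cap) is at (256,215) and the oil bottle (black cap) at (234,187). The orange rack is next to pad_4, so the jar goes to pad_4, oil to pad_3, stain to pad_2 and buffer to pad_1.

Emit:
{"api": "send_rows", "payload": {"plan": "-0.7165 -0.5844 0 0 0 0.164 0;-0.7165 -0.5844 0 0 0 0.164 0;-0.7165 -0.5844 0 0 0 0.164 0;-0.7165 -0.5844 0 0 0 0.164 0;-0.7165 -0.5844 0 0 0 0.164 0;-0.7165 -0.5844 0 0 0 0.164 0;-0.7165 -0.5844 0 0 0 0.164 0;-0.7165 -0.5844 0 0 0 0.164 0;-0.7165 -0.5844 0 0 0 0.164 0;-0.7165 -0.5844 0 0 0 0.164 0;-0.7165 -0.5844 0 0 0 0.164 0;-0.7165 -0.5844 0 0 0 0.164 0", "force": 15}}

```text
t: 2.7
tool_pos: [0.469, 0.2428, 0.2391]
tool_rot: [3.141, 0.001, 2.618]
ft_force: [1.1, 1.0, 0.5]
opening: 0.999
finger_force: 0.0
```

```bash
python3 go.py .435,-.1755,.2,53
```

```text
at [0.469  0.2428 0.2391] theta 60.0 open 0.999 t 2.7
[-0.2993 -0.6322  0.0649] [0.001 0.    0.078] rows>= 10.1
```

Emit:
{"api": "send_rows", "payload": {"plan": "-0.2993 -0.6322 0.065 0 0 0.078 0;-0.2993 -0.6322 0.065 0 0 0.078 0;-0.2993 -0.6322 0.065 0 0 0.078 0;-0.2993 -0.6322 0.065 0 0 0.078 0;-0.2993 -0.6322 0.065 0 0 0.078 0;-0.2993 -0.6322 0.065 0 0 0.078 0;-0.2993 -0.6322 0.065 0 0 0.078 0;-0.2993 -0.6322 0.065 0 0 0.078 0;-0.2993 -0.6322 0.065 0 0 0.078 0;-0.2993 -0.6322 0.065 0 0 0.078 0;-0.2993 -0.6322 0.065 0 0 0.078 0;-0.2993 -0.6322 0.065 0 0 0.078 0"}}

```text
t: 3.7
tool_pos: [0.4336, -0.1759, 0.1996]
tool_rot: [-3.141, -0.0, 2.491]
ft_force: [0.4, -0.6, 0.7]
opening: 1.005
finger_force: 0.0
```

```bash
python3 - <<'E'
from h import *
from go import go
go((.435,-.1755,.12,53),(.435,-.1755,.009,53))
s=read_state();im,d=grab_frame('wrist');cv2.imwrite('pics/w1.png',im[:,:,::-1])
m=camera_model('wrist');M=np.array(m['mount']);print(np.round(M,3).tolist(),m['fx'],m['cx'],m['cy'])
Rt=R.from_euler('xyz',s['tool_rot']).as_matrix()
for r in pinpoint('specimen_jar','wrist'):
    ray=Rt@M[:3,:3]@[(r['uv'][0]-m['cx'])/m['fx'],(r['uv'][1]-m['cy'])/m['fy'],1];e=np.array(s['tool_pos'])+Rt@M[:3,3]
    print(r['p'],np.round(r['uv']),np.round((e-ray*e[2]/ray[2]),4))
v,u=np.mgrid[0:480:2,0:640:2];dd=d[v,u];ok=dd>0
C=np.stack([(u-m['cx'])/m['fx']*dd,(v-m['cy'])/m['fy']*dd,dd],-1)[ok]
W=(C@M[:3,:3].T+M[:3,3])@Rt.T+s['tool_pos']
for n,c,h in(('jar',(.435,-.1755),.042),('buffer',(.4345,-.057),.094)):
    q=W[(np.hypot(*(W[:,:2]-c).T)<.045)&(W[:,2]>.012)&(W[:,2]<.11)]
    if len(q): print(n,len(q),np.percentile(q,[1,99],axis=0).round(4).tolist())
E
```

```text
at [ 0.4336 -0.1759  0.1996] theta 52.7 open 1.005 t 3.7
[-0.0015  0.002   0.1327] [-0.    -0.    -0.003] rows>= 1.9
[-0.0016  0.002   0.3177] [-0.    -0.    -0.003] rows>= 4.6
[[-0.0, -0.952, -0.306, 0.08], [1.0, -0.0, -0.0, 0.0], [0.0, -0.306, 0.952, -0.145], [0.0, 0.0, 0.0, 1.0]] 368.94890944370576 320.13554921009336 230.88792841278712
0.77 [272. 270.] [ 0.4616 -0.2579  0.    ]
0.68 [322. 202.] [ 0.4365 -0.1754  0.    ]
jar 291 [[0.4136, -0.1935, 0.0126], [0.4555, -0.1512, 0.0422]]
buffer 1148 [[0.4101, -0.0789, 0.0179], [0.456, -0.0338, 0.0949]]
```

View pics/w1.png

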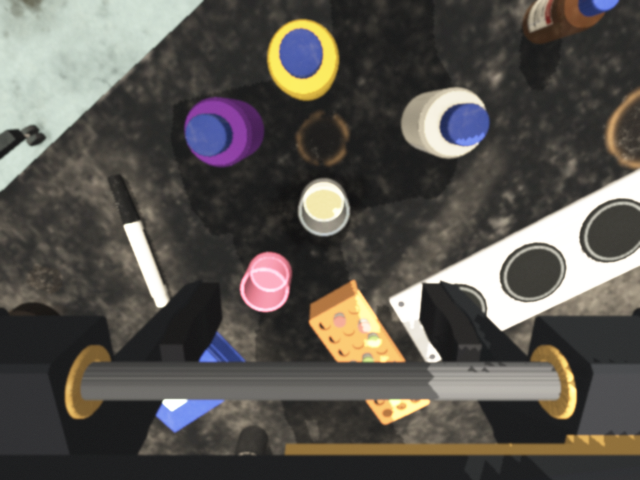

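Wrist view: the clear jar is at (323,207) and the pink one at (267,281). Neither finger line crosses a neighbour, so I'm going down.

Emit:
{"api": "send_rows", "payload": {"plan": "-0.001 0.003 0.06 0 0 0 0;-0.001 0.003 0.12 0 0 0 0;-0.001 0.003 0.18 0 0 0 0;-0.001 0.003 0.24 0 0 0 0;-0.001 0.003 0.29 0 0 0 0;-0.001 0.003 0.317 0 0 0 0;-0.001 0.003 0.317 0 0 0 0;-0.001 0.003 0.317 0 0 0 0.5;-0.001 0.003 0.317 0 0 0 0.6;-0.001 0.003 0.317 0 0 0 0.7;-0.001 0.003 0.317 0 0 0 0.8;-0.001 0.003 0.317 0 0 0 0.8", "force": 12}}

```text
t: 4.8
tool_pos: [0.4369, -0.1731, 0.011]
tool_rot: [3.141, 0.003, 2.496]
ft_force: [0.3, 0.4, 0.9]
opening: 0.644
finger_force: 0.0
```

Emit:
{"api": "send_rows", "payload": {"plan": "0 0 0 0 0 0 0.8;0 0 0 0 0 0 0.8;0 0 0 0 0 0 0.8;0 0 0 0 0 0 0.8"}}

```text
t: 5.13
tool_pos: [0.436, -0.173, 0.0101]
tool_rot: [3.141, 0.001, 2.495]
ft_force: [-1.7, 0.1, 5.3]
opening: 0.484
finger_force: 12.0
```

```bash
python3 go.py .435,-.1745,.10,53 .61,-.1375,.10,15 .61,-.1375,.025,15
```

```text
at [ 0.436  -0.173   0.0101] theta 53.0 open 0.484 t 5.1333
[-0.0003 -0.0031 -0.1498] [ 0.  0. -0.] rows>= 2.2
[-0.196   0.2218 -0.1497] [0.    0.    0.422] rows>= 5.3
[-0.1959  0.2218 -0.0247] [0.    0.    0.422] rows>= 5.3
```

Emit:
{"api": "send_rows", "payload": {"plan": "0 0 -0.05 0 0 0 0.8;0 0 -0.1 0 0 0 0.8;0 0 -0.15 0 0 0 0.8;-0.05 0.055 -0.15 0 0 0.1 0.8;-0.1 0.11 -0.15 0 0 0.17 0.8;-0.15 0.165 -0.15 0 0 0.24 0.8;-0.196 0.2218 -0.15 0 0 0.31 0.8;-0.196 0.2218 -0.15 0 0 0.38 0.8;-0.196 0.2218 -0.15 0 0 0.422 0.8;-0.196 0.2218 -0.13 0 0 0.422 0.8;-0.196 0.2218 -0.1 0 0 0.422 0.8;-0.196 0.2218 -0.07 0 0 0.422 0.8"}}

```text
t: 6.13
tool_pos: [0.6092, -0.1372, 0.0503]
tool_rot: [-3.142, 0.0, 1.835]
ft_force: [-0.3, 0.5, -1.0]
opening: 0.485
finger_force: 12.0
```

```bash
python3 go.py .61,-.1375,.0225,15
```

```text
at [ 0.6092 -0.1372  0.0503] theta 15.1 open 0.485 t 6.1333
[-0.0008  0.0012  0.0463] [-0.     0.     0.001] rows>= 0.7
```

Emit:
{"api": "send_rows", "payload": {"plan": "0 0.001 0.018 0 0 0 0.8;0 0.001 0.034 0 0 0 0.8;0 0.001 0.048 0 0 0 0.8;0 0.001 0.048 0 0 0 0.8;0 0.001 0.049 0 0 0 0.45;0 0.001 0.049 0 0 0 0.35;0 0.001 0.049 0 0 0 0.25;0 0.001 0.049 0 0 0 0.2;0 0.001 0.0 0 0 0 0.2;0 0.001 -0.06 0 0 0 0.1;0 0.001 -0.12 0 0 0 0;0 0.001 -0.18 0 0 0 0"}}

```text
t: 7.13
tool_pos: [0.6099, -0.1369, 0.1611]
tool_rot: [-3.141, -0.0, 1.833]
ft_force: [-0.2, 0.2, 0.7]
opening: 0.993
finger_force: 0.0
```

```bash
python3 go.py .61,-.1375,.155,90 .426,.184,.155,90
```

```text
at [ 0.6099 -0.1369  0.1611] theta 15.0 open 0.993 t 7.1333
[-0.001  -0.0001  0.0102] [-0.    -0.    -0.833] rows>= 10.5
[ 0.5959 -0.1574  0.0103] [-0.    -0.    -0.833] rows>= 10.5
```

```bash
python3 go.py .426,.184,.14,15 .426,.184,.011,15
```

```text
at [ 0.6099 -0.1369  0.1611] theta 15.0 open 0.993 t 7.1333
[ 0.5959 -0.1574  0.0353] [-0. -0.  0.] rows>= 8.9
[ 0.5959 -0.1574  0.2503] [-0. -0.  0.] rows>= 9.6
```

Emit:
{"api": "send_rows", "payload": {"plan": "0.596 -0.1574 0.035 0 0 0 0;0.596 -0.1574 0.035 0 0 0 0;0.596 -0.1574 0.035 0 0 0 0;0.596 -0.1574 0.035 0 0 0 0;0.596 -0.1574 0.035 0 0 0 0;0.596 -0.1574 0.035 0 0 0 0;0.596 -0.1574 0.035 0 0 0 0;0.596 -0.1574 0.035 0 0 0 0;0.596 -0.1574 0.035 0 0 0 0;0.596 -0.1574 0.035 0 0 0 0;0.596 -0.1574 0.035 0 0 0 0"}}

```text
t: 8.05
tool_pos: [0.4255, 0.1854, 0.1389]
tool_rot: [3.141, 0.0, 1.837]
ft_force: [1.2, 0.3, 0.4]
opening: 1.002
finger_force: 0.0
```

```bash
python3 - <<'E'
from h import *
from go import go
go((.426,.184,.011,15))
s=read_state();im,d=grab_frame('wrist');cv2.imwrite('pics/w2.png',im[:,:,::-1])
m=camera_model('wrist');M=np.array(m['mount']);Rt=R.from_euler('xyz',s['tool_rot']).as_matrix()
v,u=np.mgrid[0:480,0:640];dd=d;ok=dd>0
C=np.stack([(u-m['cx'])/m['fx']*dd,(v-m['cy'])/m['fy']*dd,dd],-1)[ok]
W=(C@M[:3,:3].T+M[:3,3])@Rt.T+s['tool_pos']
for n,c,h in(('oil',(.426,.184),.062),('stain',(.423,.061),.074)):
    k=np.hypot(*(W[:,:2]-c).T)<.035
    q=W[k&(W[:,2]>.012)&(W[:,2]<h+.01)];z=q[q[:,2]>h-.005]
    if len(q): print(n,len(q),np.percentile(q,[1,99],axis=0).round(4).tolist(),'cap',len(z),z.mean(0).round(4) if len(z) else '')
E
```

```text
at [0.4255 0.1854 0.1389] theta 15.3 open 1.002 t 8.05
[-0.0025 -0.      0.2132] [0.001 0.    0.003] rows>= 3.1
oil 1549 [[0.4129, 0.179, 0.0139], [0.4386, 0.2021, 0.0626]] cap 453 [0.4262 0.189  0.0612]
stain 1213 [[0.4077, 0.0571, 0.0124], [0.4392, 0.0814, 0.0739]] cap 310 [0.4248 0.0628 0.0728]
```

Emit:
{"api": "send_rows", "payload": {"plan": "0 0 0.05 0 0 0 0;0 0 0.1 0 0 0 0;0 0 0.15 0 0 0 0.2;0 0 0.19 0 0 0 0.2;0 0 0.213 0 0 0 0.2;0 0 0.213 0 0 0 0.4;0 0 0.213 0 0 0 0.55;0 0 0.213 0 0 0 0.65;0 0 0.213 0 0 0 0.75;0 0 0.213 0 0 0 0.9;0 0 0.213 0 0 0 0.9;0 0 0.213 0 0 0 0.9"}}

```text
t: 9.1
tool_pos: [0.4272, 0.1842, 0.0116]
tool_rot: [3.14, -0.0, 1.833]
ft_force: [0.6, -0.7, 2.9]
opening: 0.313
finger_force: 12.0
```

Emit:
{"api": "send_rows", "payload": {"plan": "0 0 0 0 0 0 0.9;0 0 0 0 0 0 0.9;0 0 0 0 0 0 0.9;0 0 0 0 0 0 0.9"}}

```text
t: 9.43
tool_pos: [0.4272, 0.1842, 0.0116]
tool_rot: [3.14, 0.0, 1.833]
ft_force: [-0.6, -0.8, 5.7]
opening: 0.314
finger_force: 12.0
```

```bash
python3 go.py .426,.1855,.135,15 .618,-.0535,.135,15 .618,-.0535,.024,15
```

```text
at [0.4272 0.1842 0.0116] theta 15.0 open 0.314 t 9.4333
[ 0.0025 -0.0011 -0.2057] [0.001 0.    0.   ] rows>= 3.0
[-0.4652  0.2046 -0.2053] [0.001 0.    0.   ] rows>= 7.9
[-0.4651  0.2043 -0.0203] [0.001 0.    0.   ] rows>= 7.3
```

Emit:
{"api": "send_rows", "payload": {"plan": "0 0 -0.06 0 0 0 0.9;0 0 -0.12 0 0 0 0.9;-0.04 0.018 -0.17 0 0 0 0.9;-0.1 0.044 -0.17 0 0 0 0.9;-0.16 0.07 -0.17 0 0 0 0.9;-0.22 0.097 -0.17 0 0 0 0.9;-0.28 0.123 -0.17 0 0 0 0.9;-0.34 0.15 -0.17 0 0 0 0.9;-0.4 0.176 -0.17 0 0 0 0.9;-0.45 0.2 -0.17 0 0 0 0.9;-0.465 0.2045 -0.13 0 0 0 0.9;-0.465 0.2045 -0.08 0 0 0 0.9"}}

```text
t: 10.43
tool_pos: [0.6222, -0.0569, 0.0612]
tool_rot: [3.134, 0.004, 1.83]
ft_force: [0.2, 0.5, -0.7]
opening: 0.311
finger_force: 12.0
```

```bash
python3 go.py .618,-.0535,.0235,15
```

```text
at [ 0.6222 -0.0569  0.0612] theta 14.9 open 0.311 t 10.4333
[ 0.0076 -0.0059  0.0628] [ 0.005  0.002 -0.002] rows>= 0.9
```

Emit:
{"api": "send_rows", "payload": {"plan": "0 0 0 0 0 0 0.9;0 0 0 0 0 0 0.9"}}

```text
t: 10.6
tool_pos: [0.6143, -0.0534, 0.056]
tool_rot: [-3.135, -0.003, 1.833]
ft_force: [1.0, 0.0, -0.5]
opening: 0.315
finger_force: 12.0
```

```bash
python3 go.py .618,-.0535,.0235,15
```

```text
at [ 0.6143 -0.0534  0.056 ] theta 15.0 open 0.315 t 10.6
[-0.0019  0.0063  0.054 ] [-0.004 -0.002 -0.   ] rows>= 0.8
```

Emit:
{"api": "send_rows", "payload": {"plan": "0 0 0.01 0 0 0 0.9;0 0 0.025 0 0 0 0.9;0 0 0.04 0 0 0 0.9;0 0 0.052 0 0 0 0.9;0 0 0.058 0 0 0 0.9;0 0 0.058 0 0 0 0.9"}}

```text
t: 11.1
tool_pos: [0.6167, -0.0535, 0.0232]
tool_rot: [-3.141, -0.0, 1.833]
ft_force: [-0.6, 0.1, -1.0]
opening: 0.313
finger_force: 12.0
```

```bash
python3 go.py .618,-.0535,.0235,15
```

```text
at [ 0.6167 -0.0535  0.0232] theta 15.0 open 0.313 t 11.1
[-0.0006  0.0021 -0.0005] [-0.001 -0.     0.   ] rows>= 0.0
```

Emit:
{"api": "send_rows", "payload": {"plan": "0 0.001 0.001 0 0 0 0.62;0 0.001 0.001 0 0 0 0.55;0 0.001 0.001 0 0 0 0.45;0 0.001 0.001 0 0 0 0.4;0 0.001 0.001 0 0 0 0.4;0 0.001 -0.05 0 0 0 0.3;0 0.001 -0.1 0 0 0 0.2;0 0.001 -0.15 0 0 0 0.1;0 0.001 -0.2 0 0 0 0"}}

```text
t: 11.85
tool_pos: [0.6174, -0.0536, 0.1451]
tool_rot: [-3.141, -0.0, 1.833]
ft_force: [0.6, 0.4, 1.1]
opening: 0.88
finger_force: 0.0
```

```bash
python3 go.py .424,.062,.145,15 .424,.062,.02,15
```

```text
at [ 0.6174 -0.0536  0.1451] theta 15.0 open 0.88 t 11.85
[ 0.2696 -0.2615  0.0003] [-0. -0.  0.] rows>= 5.4
[ 0.2696 -0.2614  0.2087] [-0. -0.  0.] rows>= 6.2
```

Emit:
{"api": "send_rows", "payload": {"plan": "0.05 -0.048 0 0 0 0 0;0.11 -0.107 0 0 0 0 0;0.17 -0.165 0 0 0 0 0;0.22 -0.213 0 0 0 0 0;0.255 -0.247 0 0 0 0 0;0.2696 -0.2615 0 0 0 0 0;0.2696 -0.2615 0 0 0 0 0;0.2696 -0.2615 0.05 0 0 0 0;0.2696 -0.2615 0.1 0 0 0 0.1;0.2696 -0.2615 0.15 0 0 0 0.1;0.2696 -0.2615 0.195 0 0 0 0.1;0.2696 -0.2615 0.212 0 0 0 0.1"}}

```text
t: 12.85
tool_pos: [0.4227, 0.0613, 0.0137]
tool_rot: [-3.137, -0.001, 1.832]
ft_force: [-1.0, -1.0, -0.3]
opening: 0.899
finger_force: 0.0
```

Emit:
{"api": "send_rows", "payload": {"plan": "0 0 0 0 0 0 0.3;0 0 0 0 0 0 0.5;0 0 0 0 0 0 0.6;0 0 0 0 0 0 0.7;0 0 0 0 0 0 0.85;0 0 0 0 0 0 0.85;0 0 0 0 0 0 0.85;0 0 0 0 0 0 0.85;0 0 0 0 0 0 0.85"}}

```text
t: 13.6
tool_pos: [0.4249, 0.0621, 0.0174]
tool_rot: [3.14, 0.0, 1.833]
ft_force: [-1.3, -0.5, 7.0]
opening: 0.38
finger_force: 12.0
```

```bash
python3 go.py .424,.062,.12,15 .626,.029,.12,15
```

```text
at [0.4249 0.0621 0.0174] theta 15.0 open 0.38 t 13.6
[ 0.0003 -0.0014 -0.1709] [0.001 0.    0.   ] rows>= 2.5
[-0.1401  0.3096 -0.1705] [0.001 0.    0.   ] rows>= 5.5
```

Emit:
{"api": "send_rows", "payload": {"plan": "0 0 -0.05 0 0 0 0.85;0 0 -0.1 0 0 0 0.85;-0.015 0.033 -0.13 0 0 0 0.85;-0.04 0.088 -0.13 0 0 0 0.85;-0.065 0.144 -0.13 0 0 0 0.85;-0.09 0.199 -0.13 0 0 0 0.85;-0.115 0.254 -0.13 0 0 0 0.85;-0.133 0.294 -0.13 0 0 0 0.85;-0.14 0.3095 -0.13 0 0 0 0.85;-0.14 0.3095 -0.12 0 0 0 0.85;-0.14 0.3095 -0.1 0 0 0 0.85;-0.14 0.3095 -0.08 0 0 0 0.85"}}

```text
t: 14.6
tool_pos: [0.6234, 0.0292, 0.0632]
tool_rot: [-3.14, -0.001, 1.833]
ft_force: [-0.2, -0.0, -1.9]
opening: 0.381
finger_force: 12.0
```

Emit:
{"api": "send_rows", "payload": {"plan": "0 0 0.02 0 0 0 0.85;0 0 0.04 0 0 0 0.85;0 0 0.053 0 0 0 0.85;0 0 0.059 0 0 0 0.85;0 0 0.059 0 0 0 0.85;0 0 0.059 0 0 0 0.85"}}

```text
t: 15.1
tool_pos: [0.6252, 0.0291, 0.0291]
tool_rot: [-3.142, -0.0, 1.833]
ft_force: [1.3, 0.3, 0.9]
opening: 0.386
finger_force: 12.0
```

```bash
python3 go.py .626,.029,.029,15
```

```text
at [0.6252 0.0291 0.0291] theta 15.0 open 0.386 t 15.1
[-0.0005  0.0012  0.0001] [-0. -0.  0.] rows>= 0.0
```

Release, rise, and move toward the white bottle.

Emit:
{"api": "send_rows", "payload": {"plan": "0 0 0.001 0 0 0 0.55;0 0 0.001 0 0 0 0.47;0 0 0.001 0 0 0 0.4;0 0 0.001 0 0 0 0.35;0 0 0.001 0 0 0 0.35;0 0 -0.05 0 0 0 0.3;0 0 -0.1 0 0 0 0.2;0 0 -0.15 0 0 0 0;0 0 -0.2 0 0 0 0;0 0 -0.24 0 0 0 0;0 0 -0.24 0 0 0 0"}}

```text
t: 16.02
tool_pos: [0.6295, 0.029, 0.1804]
tool_rot: [3.131, 0.003, 1.833]
ft_force: [1.8, -0.1, 0.2]
opening: 0.995
finger_force: 0.0
```

```bash
python3 go.py .434,-.057,.175,15 .434,-.057,.037,15
```

```text
at [0.6295 0.029  0.1804] theta 15.0 open 0.995 t 16.0167
[-0.054  -0.352   0.0053] [0.007 0.002 0.   ] rows>= 5.1
[-0.0534 -0.3545  0.2353] [0.007 0.002 0.   ] rows>= 6.2
```

Emit:
{"api": "send_rows", "payload": {"plan": "-0.008 -0.05 0 0 0 0 0;-0.018 -0.11 0 0 0 0 0;-0.028 -0.17 0 0 0 0 0;-0.037 -0.23 0 0 0 0 0;-0.047 -0.29 0 0 0 0 0;-0.053 -0.33 0 0 0 0 0;-0.056 -0.346 0 0 0 0 0;-0.056 -0.346 0 0 0 0 0;-0.056 -0.346 0 0 0 0 0;-0.056 -0.346 0.02 0 0 0 0;-0.056 -0.346 0.02 0 0 0 0;-0.056 -0.346 0.02 0 0 0 0"}}

```text
t: 17.02
tool_pos: [0.4343, -0.0568, 0.1608]
tool_rot: [-3.14, -0.001, 1.834]
ft_force: [-1.0, 1.1, -0.5]
opening: 1.0
finger_force: 0.0
```

```bash
python3 go.py .434,-.057,.037,15
```

```text
at [ 0.4343 -0.0568  0.1608] theta 15.1 open 1.0 t 17.0167
[-0.0004 -0.0004  0.2064] [-0.001 -0.001  0.001] rows>= 3.0
```

Emit:
{"api": "send_rows", "payload": {"plan": "0 0 0.04 0 0 0 0;0 0 0.09 0 0 0 0;0 0 0.14 0 0 0 0;0 0 0.18 0 0 0 0;0 0 0.204 0 0 0 0;0 0 0.204 0 0 0 0;0 0 0.204 0 0 0 0.3;0 0 0.204 0 0 0 0.4;0 0 0.204 0 0 0 0.5;0 0 0.204 0 0 0 0.7;0 0 0.204 0 0 0 0.7;0 0 0.204 0 0 0 0.7", "force": 20}}

```text
t: 18.02
tool_pos: [0.4346, -0.0574, 0.0399]
tool_rot: [3.139, 0.001, 1.833]
ft_force: [0.7, 0.9, 2.0]
opening: 0.574
finger_force: 0.7
```

Emit:
{"api": "send_rows", "payload": {"plan": "0 0 0 0 0 0 0.7;0 0 0 0 0 0 0.7;0 0 0 0 0 0 0.7;0 0 0 0 0 0 0.7"}}

```text
t: 18.35
tool_pos: [0.4347, -0.0574, 0.0398]
tool_rot: [3.14, 0.001, 1.833]
ft_force: [-0.1, 1.7, 5.8]
opening: 0.56
finger_force: 20.0
```

```bash
python3 go.py .434,-.057,.15,15 .639,.116,.15,15
```

```text
at [ 0.4347 -0.0574  0.0398] theta 15.0 open 0.56 t 18.35
[ 0.0008 -0.0006 -0.1836] [0.001 0.    0.   ] rows>= 2.6
[ 0.1909  0.404  -0.183 ] [0.001 0.    0.   ] rows>= 6.9
```

Emit:
{"api": "send_rows", "payload": {"plan": "0 0 -0.04 0 0 0 0.7;0 0 -0.09 0 0 0 0.7;0 0 -0.14 0 0 0 0.7;0.01 0.02 -0.175 0 0 0 0.7;0.03 0.065 -0.183 0 0 0 0.7;0.055 0.118 -0.183 0 0 0 0.7;0.08 0.17 -0.183 0 0 0 0.7;0.105 0.223 -0.183 0 0 0 0.7;0.13 0.276 -0.183 0 0 0 0.7;0.155 0.328 -0.183 0 0 0 0.7;0.178 0.376 -0.183 0 0 0 0.7;0.19 0.404 -0.183 0 0 0 0.7"}}

```text
t: 19.35
tool_pos: [0.6397, 0.1179, 0.1475]
tool_rot: [-3.141, -0.001, 1.834]
ft_force: [0.4, -0.6, -1.1]
opening: 0.563
finger_force: 20.0
```

Emit:
{"api": "send_rows", "payload": {"plan": "0 0 0 0 0 0 0.7;0 0 0 0 0 0 0.7;0 0 0.03 0 0 0 0.7;0 0 0.06 0 0 0 0.7;0 0 0.09 0 0 0 0.7;0 0 0.12 0 0 0 0.7;0 0 0.14 0 0 0 0.7;0 0 0.155 0 0 0 0.7;0 0 0.161 0 0 0 0.7;0 0 0.161 0 0 0 0.7;0 0 0.161 0 0 0 0.7"}}

```text
t: 20.27
tool_pos: [0.6385, 0.1153, 0.0527]
tool_rot: [3.141, 0.0, 1.832]
ft_force: [0.4, 0.5, -2.0]
opening: 0.563
finger_force: 20.0
```

```bash
python3 go.py .639,.116,.0515,15
```

```text
at [0.6385 0.1153 0.0527] theta 15.0 open 0.563 t 20.2667
[0.0008 0.001  0.002 ] [ 0.001  0.    -0.   ] rows>= 0.0
```

Emit:
{"api": "send_rows", "payload": {"plan": "0.001 0.001 0.002 0 0 0 0.7;0.001 0.001 0.002 0 0 0 0.35;0.001 0.001 0.002 0 0 0 0.25;0.001 0.001 0.002 0 0 0 0.15;0.001 0.001 0.002 0 0 0 0.15;0.001 0.001 -0.05 0 0 0 0.1;0.001 0.001 -0.1 0 0 0 0;0.001 0.001 -0.16 0 0 0 0;0.001 0.001 -0.22 0 0 0 0;0.001 0.001 -0.28 0 0 0 0"}}

```text
t: 21.1
tool_pos: [0.6383, 0.1164, 0.2217]
tool_rot: [-3.141, -0.0, 1.833]
ft_force: [0.6, -0.0, 0.2]
opening: 0.999
finger_force: 0.0
```

Emit:
{"api": "send_rows", "payload": {"plan": "0 -0.1 -0.05 0 0 0 0;0 -0.2 -0.05 0 0 0 0;0 -0.3 -0.05 0 0 0 0;0.05 -0.35 -0.05 0 0 0 0;0.1 -0.35 -0.05 0 0 0 0;0.15 -0.35 -0.05 0 0 0 0;0.2 -0.35 -0.05 0 0 0 0;0.2 -0.35 -0.05 0 0 0 0;0.2 -0.35 -0.05 0 0 0 0"}}

```text
t: 21.85
tool_pos: [0.4039, 0.1794, 0.2507]
tool_rot: [3.14, 0.0, 1.838]
ft_force: [1.5, 0.5, -0.2]
opening: 1.0
finger_force: 0.0
```

```bash
python3 - <<'E'
from h import *
s=read_state();print(s['t'],s['tool_pos'])
pads=dict(specimen_jar=(.6098,-.1374),oil_bottle=(.618,-.0535),stain_bottle=(.626,.029),buffer_bottle=(.639,.116))
H=dict(oil_bottle=.062,stain_bottle=.074,buffer_bottle=.094,specimen_jar=.042)
v,u=np.mgrid[0:480,0:640]
for c in('top','scene'):
    im,d=grab_frame(c);cv2.imwrite(f'pics/{c}1.png',im[:,:,::-1])
    if c=='scene':cv2.imwrite('pics/fin.png',cv2.resize(im[100:300,250:450,::-1],(600,600),interpolation=2))
    m=camera_model(c);C=np.stack([(u-m['cx'])/m['fx']*d,(v-m['cy'])/m['fy']*d,d],-1)[d>0]
    W=C@R.from_euler('xyz',m['rotation']).as_matrix().T+np.array(m['eye'])
    for t,p in pads.items():
        h=H[t]+.011;k=np.hypot(*(W[:,:2]-p).T)<.042
        q=W[k&(W[:,2]>.022)&(W[:,2]<h+.015)];z=q[q[:,2]>h-.006]
        print(c,t,len(q),'cap-pad mm',((z.mean(0)[:2]-p)*1000).round(1) if len(z) else '', 'z',np.percentile(q[:,2],98).round(3),'bbox mid',(((q.min(0)+q.max(0))[:2]/2-p)*1000).round(1))
E
```

```text
21.85 [0.40394179 0.17935529 0.25065425]
top specimen_jar 148 cap-pad mm [-3.2 -0.3] z 0.055 bbox mid [-1.5 -1.2]
top oil_bottle 140 cap-pad mm [-3.1  1.9] z 0.075 bbox mid [-3.4  1.3]
top stain_bottle 219 cap-pad mm [-2.1 -0.1] z 0.086 bbox mid [-3.6 -0.2]
top buffer_bottle 490 cap-pad mm [-1.7  0.8] z 0.107 bbox mid [-2.9  1.3]
scene specimen_jar 416 cap-pad mm [-1.2 -2.4] z 0.056 bbox mid [-0.2 -2.1]
scene oil_bottle 242 cap-pad mm [-3.4 -0.3] z 0.076 bbox mid [-2.7 -0.7]
scene stain_bottle 355 cap-pad mm [-2.4 -2. ] z 0.087 bbox mid [-2.8 -3.8]
scene buffer_bottle 652 cap-pad mm [-1.9 -0.8] z 0.108 bbox mid [-2.9 -0.8]
```

View pics/fin.png

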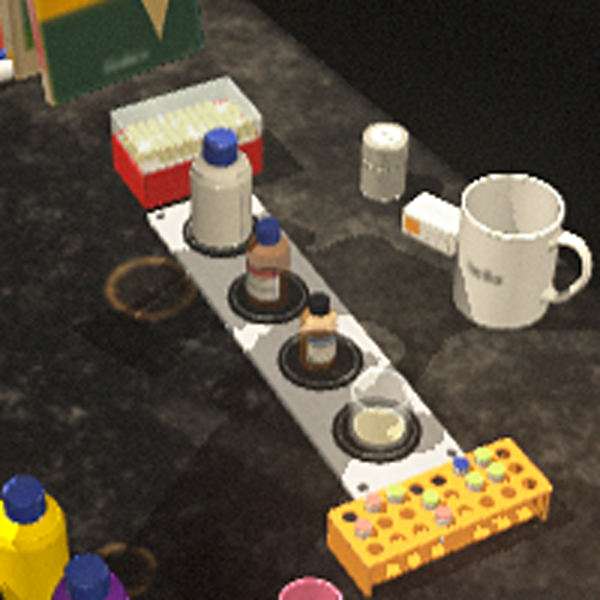

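View pics/top1.png

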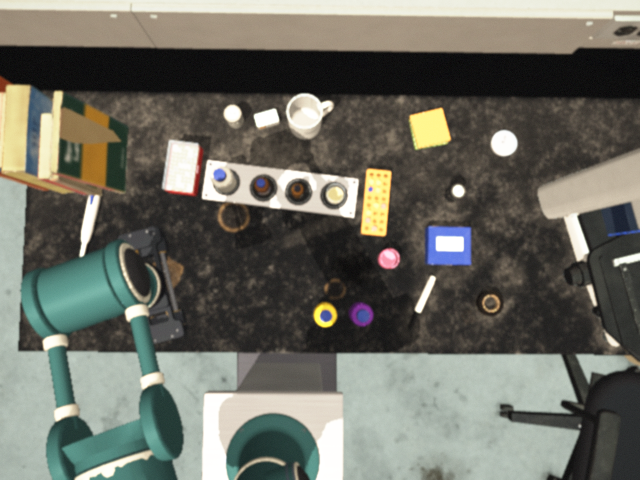

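All four stand upright within about 4 mm of their pad centres, in the right order. The slide box at (448,245) has not moved, and the gripper is clear.

```bash
python3 -c "
from rig import *
print(sign_off())"
```

```text
the job is handed in; nothing more can be done
None
```

The job is handed in: counting from the orange rack, the jar, oil bottle, stain bottle and buffer bottle stand upright on their pads, each within about 5 mm of the pad's centre by camera, and the slide box was left alone; no verdict came back.

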